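Pack the spacer into a cryo transport case and hold its lid shut

TASK

Pack the cryo transport case for the courier: slide the loose aluminium spacer down into the one slot between the vials that is wide enough for it, fully home, and let go of it; then swing the sprung black lid over and hold it pressed flush on the rim, gently. Finish while still holding the lid down (it springs open if let go), and leave the other things on the bench where they are.

Things in the scene. Friction and masses are not known exactly. Their poses are not given: they have to be found in the camera images.
- spacer: The spacer: a bare aluminium plate standing on its long edge, 100 mm long (its x), 20 mm thick (its y), 45 mm high, with a grip tab in the middle of its top edge: 34 mm long (x), 12 mm thick (y), rising from 45 to 80 mm above its underside. Same both ways round. Origin at the centre of its underside. About 0.15 kg.
- case: White transport case, open at the top and fixed to the bench: 160 mm (its x) by 330 mm (its y), walls 7 mm, rim 95 mm above the bench, inner floor 7 mm above the bench. Origin at the centre of its underside, its x axis points away from the robot, towards the hinge side. Inside stand three white vial blocks, side by side along y, 95 mm apart, in an order that changes; 3 mm lie between blocks and 17 mm between the outer blocks and the end walls.
- block_a: White vial block fixed in the case: 130 mm (x) by 92 mm (y) by 45 mm high, grey vial caps 3 mm high on its top. A straight slot, open at the top and both ends, runs along its x through its middle: this one is 10 mm wide, its bottom 3 mm above the block's underside. Too narrow for the spacer. Origin at the centre of the underside, x as the case's x.
- block_b: White vial block fixed in the case: 130 mm (x) by 92 mm (y) by 45 mm high, grey vial caps 3 mm high on its top. A straight slot, open at the top and both ends, runs along its x through its middle: this one is 15 mm wide, its bottom 3 mm above the block's underside. Too narrow for the spacer. Origin at the centre of the underside, x as the case's x.
- block_c: White vial block fixed in the case: 130 mm (x) by 92 mm (y) by 45 mm high, grey vial caps 3 mm high on its top. A straight slot, open at the top and both ends, runs along its x through its middle: this one is 24 mm wide, its bottom 3 mm above the block's underside. The only slot wide enough for the 20 mm spacer. Origin at the centre of the underside, x as the case's x.
- lid (a joint): Hinge of the case's black lid, rad: 0 = shut, lying flat on the rim; it starts standing open near 1.75, leaning slightly back away from the robot; stop at 1.95. A spring pulls it open towards 1.75: it swings open again when let go. Shut, it takes about 4 N on point lid_press to hold it down.
- lid_hinge (a point): Middle of the lid's hinge axis: 83 mm along the case's x from the case's origin, 95 mm above the bench; the axis runs along the case's y. The lid is a panel 8 mm thick, 330 mm wide, reaching 166 mm from the axis (a small lip in its middle reaches 178 mm). Shut, it reaches from the hinge towards the robot and its outer face lies 9 mm above the axis.
- lid_press (a point): Point in the middle of the lid's outer face, 140 mm from the hinge axis, 26 mm from the free edge; moves with the lid. While the lid stands open the outer face looks away from the robot.
- tape: Roll of paper tape lying flat, 68 mm across, 20 mm high. Not part of the job; origin at the middle of its underside.
- jar: Upright jar, 52 mm across, 85 mm high. Not part of the job; origin at the middle of its underside.
- carton: Cardboard vial carton, 90 x 90 x 50 mm high. Not part of the job; origin at the middle of its underside.
- bottle: Upright clear bottle, 64 mm across, 160 mm high. Not part of the job; origin at the middle of its underside.
- spatula: Hand spatula lying on the bench, about 0.25 m long. Not part of the job; origin near its middle.
- cup: Open steel cup, 76 mm across, 90 mm high. Not part of the job; origin at the middle of its underside.
Things that resemble listed ones, but are neither listed nor needed, are in the scene too. Leave any green, pink or purple look-alike of the spacer alone.

How it is judged:
On the way:
1. the spacer sits fully home in the wide slot, let go of, the lid still open (z of spacer in the frame of block_c between -0.005 and 0.008 m and x of spacer in the frame of block_c between -0.035 and 0.035 m and y of spacer in the frame of block_c between -0.006 and 0.006 m and angle between spacer's own z axis and vertical below 0.1 rad and angle between the x axis of spacer and the x axis of block_c, either way round below 0.15 rad and value of joint lid above 0.9 rad and contact force between the fingers and spacer below 0.1 N), for 0.2 s.
At the end, for the whole second after the job is handed in: The spacer stands let go of in the 24 mm slot of block_c, its underside within 5 mm of the slot's bottom and its middle within 35 mm of the slot's middle lengthwise; the lid is shut (within 0.03 rad) and still, and the robot presses on it with 1.5 to 35 N (z of spacer in the frame of block_c between -0.005 and 0.008 m and x of spacer in the frame of block_c between -0.035 and 0.035 m and y of spacer in the frame of block_c between -0.006 and 0.006 m and angle between spacer's own z axis and vertical below 0.1 rad and angle between the x axis of spacer and the x axis of block_c, either way round below 0.15 rad and value of joint lid below 0.03 rad and velocity of joint lid below 0.05 rad/s and contact force between the fingers and spacer below 0.1 N and contact force between any of the fingers, the arm and lid above 1.5 N and contact force between each of the fingers, the arm and lid below 35 N); the arm keeps its last pose, push and grip.
It fails at once if another thing on the bench is shoved more than 40 mm (distance of any of tape, jar, carton, bottle, spatula, cup from where it was at the start of the episode above 0.04 m).
It also fails if it takes over 51 s, if anything falls off the work surface, if the arm or the gripper's body presses on something with over 40 N, if the wrist force passes 120 N, or if a joint passes its speed limit or range.

ROBOT

A 6-joint arm with a two-finger parallel gripper is mounted at the origin on the work surface. World frame = base frame: x ahead of the robot, y to its left, z up, the work surface at z = 0. Lengths are in m, angles in rad, forces in N, time in s.
With the tool pointing down it reaches from about 0.35 to 0.775 m from the base axis. Payload 7.3 kg.
Tool frame: the origin (TCP) lies at the centre of the arm's flange, where the gripper is bolted on; the fingertips stand 178 mm ahead of it and the grasp point (between the pads) lies 159 mm ahead of it; z points along the fingers, y is the line along which they close (so a half turn about z gives the same grasp; the last joint's range is limited). The gripper opens to 92 mm and grips with 3 to 60 N. Pads are 19 mm wide; open, the fingers measure 130 mm over their backs; the gripper's body (75 mm by 190 mm) begins 47 mm behind the grasp point.
Start: joints at [-1.469, 0.342, 1.524, -0, 1.275, -0.146], TCP at [0.129, -0.509, 0.405] pointing down, gripper open.
Joint ranges: [-2.53, 2.53], [-0.77, 2.02], [0.04, 2.7], [-1, 4.14], [0.28, 2.66], [-3.11, 3.11]. Speed limits (rad/s): [2.57, 2.57, 3.14, 3.14, 3.14, 3.14].

INTERFACE

Orientations are given as [roll, pitch, yaw] about the fixed x, y, z axes, in that order (R = Rz(yaw) Ry(pitch) Rx(roll)).
In Python, from cell import telemetry, vision, ticket gives the robot as it stands.
- The arm moves only by the shell command python3 -m crank 'ROWS' [FORCE]. ROWS is JSON, a list of rows, each a list of 5 numbers: the gripper command: -1 is shut, 1 is fully open, values between are in proportion, then the shift along the tool's x, y, z in mm, then the turn about the tool's z in rad. In form: [[fingers, dx, dy, dz, roll], ...]. A call has 1 to 12 rows; each row is the pose to reach, as a shift and turn from the pose commanded when the call began, along the tool's axes at that moment; what a row does not reach only later rows make up. A row lasts 1/12 s, in which the tool goes at most 41.7 mm and 7.16 degrees, less where a joint would pass 70% of its speed; a pose out of reach is approached as far as the arm can. A call with a gripper value outside its range is refused whole. The fingers move at their own pace and stop on an object; FORCE is the grip in N (left out, the last holds). Time passes only in rows, so rows that repeat a pose let the fingers close. It gives the time, the measured TCP pose, the force, the opening and the grip force at its end, in the units of the state.
- telemetry.observe(): the state, without advancing time (a new reading comes with each control period).
- vision.read_camera(name): name is "scene" or "top" or "wrist"; returns (picture, depth): 400x640x3 uint8, red, green, blue; 400x640 float32, m along the optical axis (not along the pixel's ray), 0 where there is no reading.
- vision.get_calibration(name): a dict with "camera_matrix" (3x3 intrinsics, pixels), "rvec" (rotation vector, rad) and "tvec" (3), from world to camera coordinates, as OpenCV has them. Camera axes: x right, y down, z forward; pixel columns grow to the right and rows downward; lengths in m; the calibration is good to about 2 mm. A picture is of the moment at which its call begins: read the wrist's pose just before it. get_calibration takes no time and is no camera call; for the wrist camera it gives the pose at the moment of the call.
- ticket.hand_in(): hands the job in; it is judged then, once.
The state is a dict: "time": time; "qpos": joint angles; "qvel": joint speeds; "joint_efforts": joint torques, N m; "tool_pos": TCP position; "tool_rot": TCP orientation; "contact_force": force on the tool from outside, world axes, zero at the start; "torque": the same for the moment, N m; "opening": finger opening in m; "grip_force": force on a finger pad.
Only numpy, scipy, OpenCV 4.12 (cv2) and the standard library are available. Lean on these libraries where they do the work, as an engineer would, in place of code of your own. Each camera call takes 0.05 s, during which the arm holds its last target. There are 200 camera calls.

## Working session

There is one attempt and no reset: what is moved stays moved. The work goes in short steps, Python scripts to look and compute and a shell command to move; the robot and the scene stay as the last step left them, time stands still between calls to the robot, and variables do not carry over. Pictures are saved under pics/ and viewed, at most 10 in all, crops included, and the job is handed in when it is done.

```bash
ls; mkdir -p pics; cat > h.py <<'E'
import numpy as np, cv2
from cell import telemetry, vision, ticket
def cam(n):
    c=vision.get_calibration(n); p,d=vision.read_camera(n)
    return p,d,np.array(c["camera_matrix"]),cv2.Rodrigues(np.array(c["rvec"],float))[0],np.array(c["tvec"],float).ravel()
def ray(uv,K,R,t,z):
    uv=np.atleast_2d(np.asarray(uv,float)); d=np.c_[uv,np.ones(len(uv))]@np.linalg.inv(K).T@R; o=-R.T@t
    return o+d*((z-o[2])/d[:,2])[:,None]
def cloud(d,K,R,t):
    v,u=np.mgrid[:d.shape[0],:d.shape[1]]; p=np.stack([u,v,np.ones_like(u)],-1)@np.linalg.inv(K).T*d[...,None]
    return (p-t)@R
E
python3 - <<'E'
from h import *
s=telemetry.observe(); print(s)
for n in ("top","scene"):
    p,d,K,R,t=cam(n); cv2.imwrite(f"pics/{n}0.png",p[...,::-1]); print(n,K[0,0],(-R.T@t).round(3),(d>0).mean())
    np.savez(f"{n}0.npz",p=p,d=d,K=K,R=R,t=t)
E
```

```text
pics
{'time': 0.0, 'qpos': array([-1.46899804e+00,  3.42758608e-01,  1.52499981e+00,  2.23523281e-05,
        1.27539560e+00, -1.46009730e-01]), 'qvel': array([ 0.00130391, -0.00102832,  0.00015279,  0.00134167,  0.0002121 ,
        0.00013704]), 'joint_efforts': array([-1.07586322e-03, -4.31245136e+01, -2.44219744e+01,  7.17211794e-02,
        5.57910406e-02, -1.23179148e-04]), 'tool_pos': array([ 0.12877868, -0.50883385,  0.40403213]), 'tool_rot': array([-3.14005102e+00, -2.48310993e-04,  2.47801305e-01]), 'contact_force': array([ 0.01446009,  0.53703   , -0.47596627]), 'torque': array([-0.01250214, -0.00337561, -0.05113131]), 'grip_force': 0.0, 'opening': 0.0916894840170863}
top 419.3288380614751 [0.358 0.013 1.256] 0.99603515625
scene 480.9672434689241 [1.848 0.035 1.074] 0.99603125
```

View pics/top0.png

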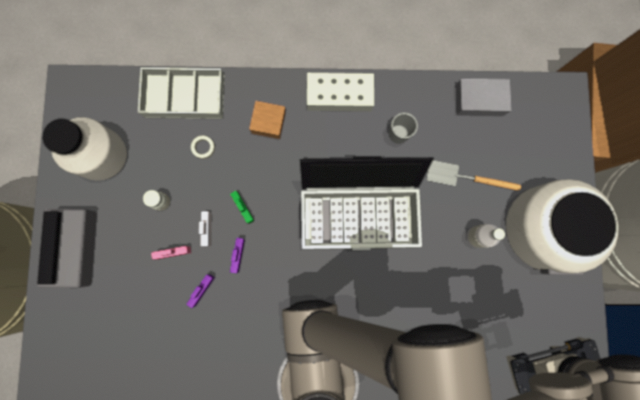

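View pics/scene0.png

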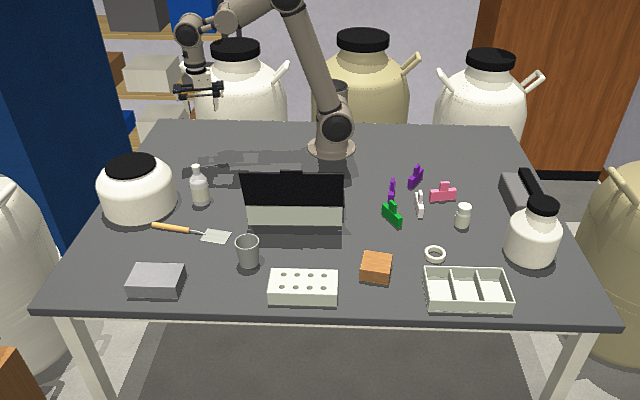

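The top view shows the bare spacer at about (204,228) and the case at about (361,218), with its lid standing at about (367,172). The wide slot seems to be near (326,220). The scene view confirms that only the grey-white plate at (419,205) is bare metal.

```bash
python3 - <<'E'
from h import *
f=np.load("top0.npz"); p,d,K,R,t=[f[k] for k in("p","d","K","R","t")]
P=cloud(d,K,R,t); z=P[...,2]
# spacer
def blob(m,lo,hi):
    q=P[m&(z>lo)&(z<hi)][:,:2]; c,(w,h),a=cv2.minAreaRect(q.astype(np.float32)); return len(q),np.round(c,4),(round(w,3),round(h,3)),round(a,1),q.mean(0).round(4)
win=np.zeros(z.shape,bool); win[205:252,194:214]=1
print("bench z",np.median(z[300:330,100:180]),"spacer body",blob(win,.03,.06),"tab",blob(win,.065,.09),"all",blob(win,.03,.09))
# by color + plane ray
g=p[...,:].astype(int); print(g[228,204],g[215,204],g[228,195],z[228,204],z[215,204])
# case
win=np.zeros(z.shape,bool); win[180:262,290:432]=1
print("rim",blob(win,.088,.102)); q=P[win&(z>.088)&(z<.102)]
win=np.zeros(z.shape,bool); win[140:262,290:442]=1
print("lid",blob(win,.12,.35)); L=P[win&(z>.12)]; print(L.min(0),L.max(0))
# slot profile: depth of interior vs y in rows
for r in (208,218,228,234): print(r,(z[r,300:424]*1000).round().astype(int).tolist()[::1])
cv2.imwrite("pics/crop1.png",cv2.resize(p[150:256,290:440,::-1],None,fx=5,fy=5,interpolation=cv2.INTER_CUBIC))
E
```

```text
bench z 0.000789756074661746 spacer body (232, array([0.4356, 0.329 ]), (0.098, 0.021), 1.2, array([0.4339, 0.3266])) tab (68, array([0.4359, 0.3296]), (0.034, 0.014), 3.0, array([0.4356, 0.3283])) all (311, array([0.4356, 0.329 ]), (0.098, 0.021), 1.2, array([0.4342, 0.3269]))
[121 115 112] [231 232 234] [106 105 103] 0.07191507100941506 0.043340835687723366
rim (1202, array([ 0.468 , -0.1166]), (0.168, 0.331), 1.3, array([ 0.4837, -0.1155]))
lid (3613, array([ 0.5755, -0.1138]), (0.052, 0.33), 1.4, array([ 0.5756, -0.1125]))
[ 0.35791825 -0.27853264  0.12003461] [0.60311443 0.05104545 1.25551332]
208 [66, 68, 96, 92, 94, 6, 5, 5, 5, 8, 11, 51, 52, 50, 54, 45, 54, 52, 49, 48, 54, 53, 49, 6, 9, 10, 12, 5, 11, 12, 9, 52, 51, 54, 53, 51, 49, 54, 55, 51, 55, 51, 55, 39, 52, 51, 52, 51, 53, 54, 53, 50, 50, 51, 50, 53, 53, 56, 9, 11, 27, 50, 54, 52, 55, 55, 51, 49, 50, 47, 55, 50, 53, 55, 57, 52, 48, 53, 50, 52, 53, 53, 54, 52, 49, 51, 51, 48, 56, 54, 9, 9, 9, 25, 44, 52, 52, 57, 56, 54, 55, 50, 56, 59, 53, 53, 49, 54, 5, 2, 10, 16, 32, 46, 54, 69, 78, 94, 95, 97, 0, 2, -4, 3]
218 [64, 64
[... 755 characters left out ...]
4, 57, 55, 53, 60, 55, 53, 34, 57, 51, 57, 51, 55, 57, 50, 52, 54, 55, 54, 53, 51, 48, 9, 10, 13, 33, 43, 52, 50, 51, 60, 53, 53, 54, 53, 58, 56, 51, 54, 51, 6, 5, 13, 25, 31, 42, 59, 71, 82, 90, 94, 93, 1, 0, 1]
234 [63, 64, 62, 101, 96, 38, 6, 9, 11, 7, 7, 52, 51, 54, 51, 50, 54, 49, 53, 53, 57, 47, 50, 15, 11, 12, 11, 10, 2, 12, 8, 50, 52, 50, 50, 53, 55, 54, 51, 52, 52, 47, 56, 14, 51, 48, 51, 53, 50, 52, 56, 47, 53, 50, 54, 52, 55, 55, 52, 5, 10, 34, 51, 53, 50, 54, 57, 49, 52, 56, 54, 55, 49, 50, 54, 52, 34, 53, 47, 52, 54, 53, 53, 53, 54, 51, 52, 52, 51, 54, 51, 14, 8, 10, 29, 46, 49, 53, 54, 54, 58, 54, 57, 55, 51, 56, 56, 53, 53, 5, 9, 8, 18, 30, 45, 54, 68, 77, 90, 95, 98, 2, 0, 1]
```

View pics/crop1.png

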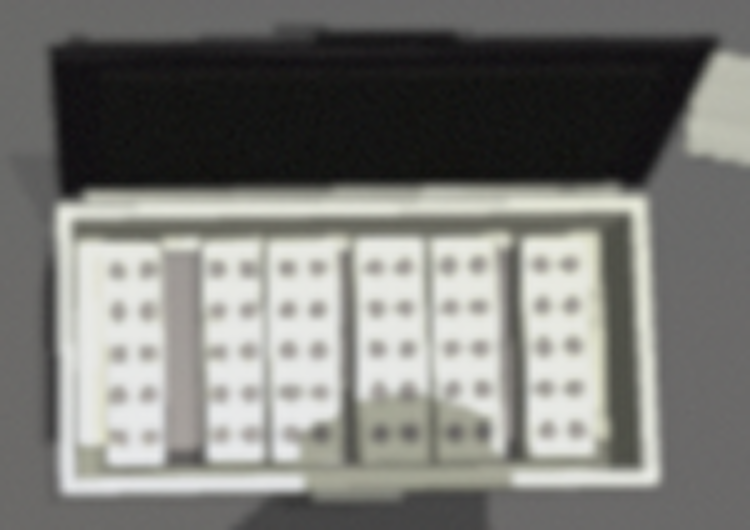

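The crop shows the case with the wide slot in the leftmost (+y) block, at crop (183,350), which is about (326.6,220) in the image. The two narrow slots are at crop (345,350) and (508,350). I'll fit the slot's edges and the spacer's edges.

```bash
cat >> h.py <<'E'
def rows(dx,dy,dz,yaw=None):
    "world shift (m) -> tool-axes shift in mm, and roll, from the present pose"
    s=telemetry.observe(); Rt=cv2.Rodrigues(np.zeros(3))[0]
    from scipy.spatial.transform import Rotation as Ro
    M=Ro.from_euler("xyz",s["tool_rot"]).as_matrix(); v=M.T@np.array([dx,dy,dz])*1000
    return v.round(1), None if yaw is None else round(float(s["tool_rot"][2]-yaw),4)
E
python3 - <<'E'
from h import *
f=np.load("top0.npz"); p,d,K,R,t=[f[k] for k in("p","d","K","R","t")]
P=cloud(d,K,R,t); z=P[...,2]
L=[];Rr=[]
for r in range(202,238):
    c=[c for c in range(318,336) if z[r,c]<.03]
    if 6<=len(c)<=10: L.append((c[0]-.5,r)); Rr.append((c[-1]+.5,r))
for n,e in(("l",L),("r",Rr)):
    X=ray(e,K,R,t,.052); k=np.polyfit(X[:,0],X[:,1],1); print(n,len(e),"slope",k[0],"y at .468",np.polyval(k,.468),X[:,0].min(),X[:,0].max())
# case end walls (outer, rim) from depth, front wall
win=np.zeros(z.shape,bool); win[180:262,290:432]=1
q=P[win&(z>.088)&(z<.102)]; 
fr=[ (x, q[(abs(q[:,1]-x)<.01)][:,0].min()) for x in np.arange(-.26,.04,.02)]; k=np.polyfit(*np.array(fr).T,1); print("front edge slope(-yaw)",k[0],"x at y=-.1166",np.polyval(k,-.1166))
print(telemetry.observe()["tool_rot"], rows(.436-.129,.329+.509,0,.02), rows(.30,.1,.03,.02))
E
```

```text
l 36 slope 0.006090213880431208 y at .468 -0.009444647151449537 0.41390176343300517 0.5150221681468706
r 36 slope 0.0037249302888542556 y at .468 -0.03250472822908571 0.414063266109089 0.5152208204972593
front edge slope(-yaw) -0.026050215801212393 x at y=-.1166 0.38515266615327604
[-3.14029891e+00 -2.32037154e-04  2.47838518e-01] (array([ 503.2, -737.1,    1.1]), 0.2278) (array([315.4, -23.4, -29.9]), 0.2278)
```

```bash
python3 -m crank '[[1,315,-23,-30,0.228],[1,315,-23,-30,0.228],[1,315,-23,-30,0.228],[1,315,-23,-30,0.228],[1,315,-23,-30,0.228],[1,315,-23,-30,0.228],[1,315,-23,-30,0.228],[1,315,-23,-30,0.228],[1,315,-23,-30,0.228]]' 40; python3 -c "
from h import *
s=telemetry.observe(); print(rows(.436-s['tool_pos'][0],.329-s['tool_pos'][1],0,.02))"
```

```text
time: 0.85
tool_pos: [0.4333, -0.4068, 0.4346]
tool_rot: [-3.141, -0.002, 0.025]
contact_force: [-1.6, 0.7, -1.6]
opening: 0.092
grip_force: 0.0
(array([ 2.130e+01, -7.355e+02,  5.000e-01]), 0.0053)
```

```bash
python3 -m crank '[[1,10,-450,0,0.005],[1,10,-450,0,0.005],[1,10,-450,0,0.005],[1,10,-450,0,0.005],[1,10,-450,0,0.005],[1,10,-450,0,0.005],[1,10,-450,0,0.005],[1,10,-450,0,0.005],[1,10,-450,0,0.005],[1,10,-450,0,0.005],[1,10,-450,0,0.005]]' >/dev/null; python3 -m crank '[[1,10,-285,60,0],[1,10,-285,60,0],[1,10,-285,60,0],[1,10,-285,60,0],[1,10,-285,60,0],[1,10,-285,60,0],[1,10,-285,60,0],[1,10,-285,60,0],[1,10,-285,60,0]]'
python3 - <<'E'
from h import *
s=telemetry.observe(); p,d,K,R,t=cam("wrist"); cv2.imwrite("pics/w1.png",p[...,::-1]); np.savez("w1.npz",p=p,d=d,K=K,R=R,t=t)
print(s["tool_pos"],s["tool_rot"],-R.T@t,K[0,0]); print(R.round(2))
X=np.array([.436,.329,.08]); u=K@(R@X+t); print(u[:2]/u[2])
E
```

```text
time: 2.52
tool_pos: [0.4348, 0.3272, 0.3732]
tool_rot: [3.14, 0.002, 0.018]
contact_force: [0.4, -0.7, 0.1]
opening: 0.092
grip_force: 0.0
[0.43484935 0.32717202 0.37317225] [3.13992914e+00 2.37090464e-03 1.81903665e-02] [0.50173408 0.3283821  0.35383775] 297.6762152442799
[[ 0.02 -1.    0.  ]
 [-0.97 -0.02  0.25]
 [-0.25 -0.   -0.97]]
[317.83411122 197.76799293]
```

View pics/w1.png

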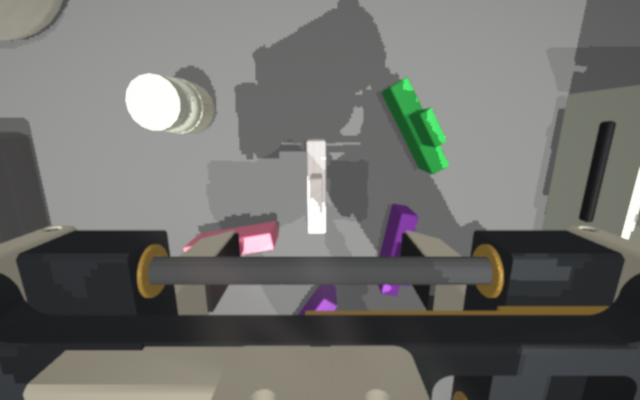

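The wrist view shows the spacer upright at about (316,187), almost straight between the fingers. The pink, purple and green look-alikes stay clear of the finger path.

```bash
cat >> h.py <<'E'
def spacer(p,d,K,R,t,win,zt):
    P=cloud(d,K,R,t); z=P[...,2]; m=np.zeros(z.shape,bool); m[win[0]:win[1],win[2]:win[3]]=1
    for lo,hi in((zt+.030,zt+.06),(zt+.065,zt+.095)):
        q=P[m&(z>lo)&(z<hi)]; r=cv2.minAreaRect(q[:,:2].astype(np.float32)); print(len(q),np.round(r[0],4),np.round(r[1],4),round(r[2],2),"med z",np.median(q[:,2]).round(4))
E
python3 - <<'E'
from h import *
f=np.load("w1.npz"); a=[f[k] for k in("p","d","K","R","t")]
spacer(*a,(130,245,296,336),0)
p,d,K,R,t=a; P=cloud(d,K,R,t); z=P[...,2]; print("bench",np.median(z[170:200,225:260]))
# edges by brightness per row, on body-top plane z=.045 (rows off the tab)
g=p.astype(int).min(2)
for r in (145,150,155,160,205,212,220,228): 
    c=np.where(z[r,296:336]>.03)[0]+296; print(r,c[0],c[-1],ray([(c[0]-.5,r),(c[-1]+.5,r)],K,R,t,.045).round(4)[:,:2].tolist())
s=telemetry.observe(); print(s["tool_pos"])
E
```

```text
1304 [0.4371 0.3315] [0.0996 0.0199] 1.33 med z 0.0458
456 [0.4376 0.3317] [0.0335 0.0114] 1.05 med z 0.0808
bench 0.0011601167418028384
145 306 325 [[0.4827, 0.3426], [0.4831, 0.3222]]
150 306 325 [[0.4776, 0.3426], [0.478, 0.3221]]
155 306 325 [[0.4726, 0.3425], [0.4729, 0.322]]
160 306 325 [[0.4675, 0.3425], [0.4678, 0.3218]]
205 307 325 [[0.4194, 0.3411], [0.4198, 0.3207]]
212 307 325 [[0.4116, 0.3411], [0.4119, 0.3205]]
220 307 325 [[0.4025, 0.341], [0.4029, 0.3203]]
228 308 325 [[0.3933, 0.3398], [0.3937, 0.3201]]
[0.43515008 0.32593858 0.37383525]
```

```bash
python3 -m crank '[[0.2,2,-4.5,40,0],[0.2,2,-4.5,80,0],[0.2,2,-4.5,110,0],[0.2,2,-4.5,130,0],[0.2,2,-4.5,146,0],[0.2,2,-4.5,146,0],[-1,2,-4.5,146,0],[-1,2,-4.5,146,0],[-1,2,-4.5,146,0],[-1,2,-4.5,146,0],[-1,2,-4.5,146,0],[-1,2,-4.5,146,0]]' 40;python3 -m crank '[[-1,0,0,0,0],[-1,0,0,0,0],[-1,0,0,0,0],[-1,0,0,0,0]]'
```

```text
time: 3.57
tool_pos: [0.4374, 0.3304, 0.2293]
tool_rot: [-3.141, -0.001, 0.015]
contact_force: [-0.1, -0.3, 0.8]
opening: 0.0197
grip_force: 0.0
time: 3.9
tool_pos: [0.4373, 0.3304, 0.229]
tool_rot: [-3.142, -0.0, 0.015]
contact_force: [-0.7, -0.1, 3.4]
opening: 0.0122
grip_force: 40.0
```

```bash
python3 -m crank '[[-1,0,0,-40,0],[-1,0,0,-80,0],[-1,0,0,-120,0],[-1,0,0,-140,0],[-1,0,40,-140,0],[-1,4,80,-140,0],[-1,8,120,-140,0],[-1,12,160,-140,0],[-1,16,200,-140,0],[-1,20,240,-140,0],[-1,22,280,-140,0],[-1,23,320,-140,0]]' >/dev/null;python3 -m crank '[[-1,0,25,0,0],[-1,0,32,0,0],[-1,0,32,0,0],[-1,0,32,0,0]]'
python3 - <<'E'
from h import *
s=telemetry.observe(); p,d,K,R,t=cam("wrist"); cv2.imwrite("pics/w2.png",p[...,::-1]); np.savez("w2.npz",p=p,d=d,K=K,R=R,t=t)
print(s["tool_pos"],s["tool_rot"],-R.T@t)
E
```

```text
time: 5.23
tool_pos: [0.4654, -0.021, 0.3684]
tool_rot: [-3.141, 0.001, 0.014]
contact_force: [0.6, 0.9, -1.2]
opening: 0.0119
grip_force: 40.0
[ 0.46542848 -0.0209746   0.36839889] [-3.14097286e+00  7.16411923e-04  1.38563558e-02] [ 0.53234846 -0.0200236   0.34916254]
```

View pics/w2.png

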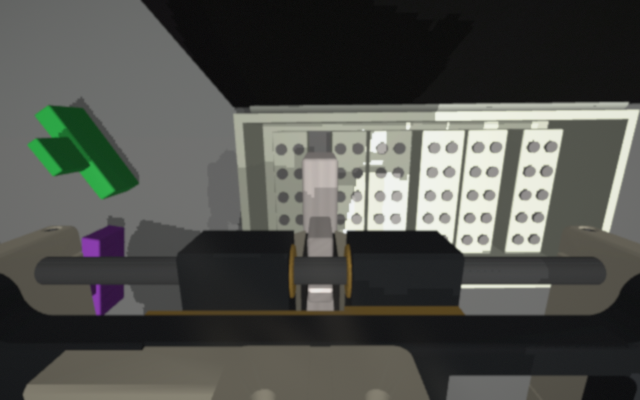

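The wrist view shows the held spacer at about (320,180) over the wide slot, whose far end is visible at about (318,142). I'll measure the two relative to each other.

```bash
python3 - <<'E'
from h import *
f=np.load("w2.npz"); p,d,K,R,t=[f[k] for k in("p","d","K","R","t")]
P=cloud(d,K,R,t); z=P[...,2]
for r in (134,137,140,143,146,149):
    c=[c for c in range(298,342) if z[r,c]<.035]; e=ray([(c[0]-.5,r),(c[-1]+.5,r)],K,R,t,.052); print("slot",r,c[0],c[-1],len(c),e[:,:2].round(4).tolist(),"mid",e[:,1].mean().round(4))
b=[]
for r in range(160,200,5):
    c=[c for c in range(295,345) if z[r,c]>.14]; e=ray([(c[0]-.5,r),(c[-1]+.5,r)],K,R,t,.184); b.append(e.mean(0)); print("sp",r,len(c),np.median(z[r,c]).round(4),e[:,:2].round(4).tolist(),"mid",e[:,1].mean().round(4))
b=np.array(b);print("spacer slope",np.polyfit(b[:,0],b[:,1],1)[0])
# yaw of the case: far rim strip and block-gap lines (z<.03 between blocks)
m=(z>.085)&(z<.105); m[:, :230]=0; m[140:]=0; q=P[m]
ys=np.arange(-.2,.04,.02); fr=[(y,q[abs(q[:,1]-y)<.008][:,0].min()) for y in ys if (abs(q[:,1]-y)<.008).sum()>5]; print("far wall inner edge slope",np.polyfit(*np.array(fr).T,1),len(fr))
m=(z>.045)&(z<.065); m[:,:250]=0; m[:,600:]=0; m[225:]=0; q=P[m]
fr=np.array([(y,q[abs(q[:,1]-y)<.004][:,0].max()) for y in np.arange(-.24,.03,.01) if (abs(q[:,1]-y)<.004).sum()>5]); print("block back edge",np.polyfit(*fr.T,1),fr[:,1].round(4))
E
```

```text
slot 134 308 330 23 [[0.5251, -0.0075], [0.5254, -0.0299]] mid -0.0187
slot 137 308 330 23 [[0.5222, -0.0075], [0.5226, -0.0299]] mid -0.0187
slot 140 308 330 23 [[0.5194, -0.0075], [0.5197, -0.03]] mid -0.0188
slot 143 308 330 23 [[0.5165, -0.0076], [0.5168, -0.0301]] mid -0.0188
slot 146 308 330 23 [[0.5136, -0.0076], [0.5139, -0.0301]] mid -0.0189
slot 149 308 330 23 [[0.5107, -0.0076], [0.511, -0.0302]] mid -0.0189
sp 160 35 0.1849 [[0.5143, -0.0098], [0.5146, -0.0291]] mid -0.0195
sp 165 36 0.1851 [[0.5115, -0.0098], [0.5118, -0.0298]] mid -0.0198
sp 170 36 0.1851 [[0.5087, -0.0098], [0.509, -0.0298]] mid -0.0198
sp 175 36 0.1851 [[0.5059, -0.0098], [0.5062, -0.0299]] mid -0.0199
sp 180 36 0.1854 [[0.5031, -0.0098], [0.5034, -0.03]] mid -0.0199
sp 185 35 0.185 [[0.5002, -0.0098], [0.5005, -0.0295]] mid -0.0197
sp 190 35 0.1854 [[0.4974, -0.0098], [0.4977, -0.0296]] mid -0.0197
sp 195 35 0.1853 [[0.4945, -0.0098], [0.4948, -0.0297]] mid -0.0197
spacer slope 0.004055950718955842
far wall inner edge slope [-0.0227255   0.53561816] 12
block back edge [-0.01176783  0.53268797] [0.5331 0.5321 0.5319 0.5316 0.5399 0.5398 0.5395 0.5393 0.5391 0.5308
 0.5297 0.5296 0.5294 0.5377 0.5376 0.5374 0.5372 0.5369 0.5286 0.5284
 0.5273 0.5269 0.5353 0.5352 0.535 ]
```

```bash
python3 -m crank '[[-1,-10,-0.5,0,-0.008],[-1,-10,-0.5,30,-0.008],[-1,-10,-0.5,60,-0.008],[-1,-10,-0.5,75,-0.008],[-1,-10,-0.5,75,-0.008],[-1,-10,-0.5,75,-0.008]]'
python3 - <<'E'
from h import *
s=telemetry.observe(); p,d,K,R,t=cam("wrist"); np.savez("w3.npz",p=p,d=d,K=K,R=R,t=t)
P=cloud(d,K,R,t); z=P[...,2]; h=s["tool_pos"][2]-.229+.045; print(s["tool_pos"],h)
for r in range(60,200,8):
    c=[c for c in range(270,370) if z[r,c]<.035]; o="" 
    if 8<len(c)<60: e=ray([(c[0]-.5,r),(c[-1]+.5,r)],K,R,t,.052); o+=f"slot {len(c)} x{e[0,0]:.4f} w{e[0,1]-e[1,1]:.4f} mid{e[:,1].mean():.4f}  "
    c=[c for c in range(270,370) if abs(z[r,c]-h)<.015]
    if 8<len(c)<60: e=ray([(c[0]-.5,r),(c[-1]+.5,r)],K,R,t,h); o+=f"sp {len(c)} x{e[0,0]:.4f} w{e[0,1]-e[1,1]:.4f} mid{e[:,1].mean():.4f}"
    print(r,o)
E
```

```text
time: 5.78
tool_pos: [0.4551, -0.0199, 0.2936]
tool_rot: [-3.141, 0.002, 0.025]
contact_force: [0.0, 0.8, 0.1]
opening: 0.0117
grip_force: 40.0
[ 0.45508662 -0.01989816  0.29360351] 0.10960350765812614
60 
68 
76 
84 
92 
100 
108 
116 
124 slot 30 x0.5232 w0.0223 mid-0.0186  
132 slot 31 x0.5176 w0.0225 mid-0.0187  
140 slot 31 x0.5119 w0.0226 mid-0.0189  
148 slot 31 x0.5062 w0.0228 mid-0.0190  
156 sp 27 x0.5059 w0.0154 mid-0.0181
164 sp 36 x0.5015 w0.0199 mid-0.0182
172 sp 36 x0.4971 w0.0200 mid-0.0183
180 sp 36 x0.4925 w0.0202 mid-0.0184
188 sp 35 x0.4880 w0.0197 mid-0.0183
196 sp 35 x0.4833 w0.0199 mid-0.0184
```

```bash
python3 -m crank '[[-1,0,0.8,0,0],[-1,0,0.8,10,0],[-1,0,0.8,18,0],[-1,0,0.8,24,0],[-1,0,0.8,30,0],[-1,0,0.8,30,0]]'; python3 -m crank '[[-1,0,0,5,0],[-1,0,0,10,0],[-1,0,0,15,0],[-1,0,0,19,0],[-1,0,0,21,0],[-1,0,0,21,0]]'
```

```text
time: 6.33
tool_pos: [0.4553, -0.0217, 0.2628]
tool_rot: [-3.141, 0.002, 0.023]
contact_force: [1.3, -0.9, -0.7]
opening: 0.0115
grip_force: 40.0
time: 6.83
tool_pos: [0.4554, -0.0217, 0.2421]
tool_rot: [-3.141, 0.001, 0.023]
contact_force: [-0.5, 0.4, -2.3]
opening: 0.0117
grip_force: 40.0
```

Inserting freely; about 2–3 mm remains, so I'll press gently down to contact.

```bash
python3 -m crank '[[-1,0,0,1,0],[-1,0,0,2,0],[-1,0,0,2,0]]'; python3 -m crank '[[-1,0,0,1,0],[-1,0,0,1,0]]'
```

```text
time: 7.08
tool_pos: [0.4556, -0.0217, 0.2407]
tool_rot: [3.141, -0.0, 0.023]
contact_force: [-0.1, 0.1, -1.2]
opening: 0.0118
grip_force: 40.0
time: 7.25
tool_pos: [0.4555, -0.0217, 0.2397]
tool_rot: [3.141, -0.0, 0.023]
contact_force: [0.2, -0.5, -1.6]
opening: 0.012
grip_force: 40.0
```

```bash
python3 -m crank '[[-1,0,0,1,0],[-1,0,0,1,0]]'; python3 -m crank '[[-1,0,0,0.7,0],[-1,0,0,0.7,0]]'
```

```text
time: 7.42
tool_pos: [0.4556, -0.0217, 0.2389]
tool_rot: [3.141, -0.0, 0.023]
contact_force: [-1.3, -0.3, 1.5]
opening: 0.0116
grip_force: 40.0
time: 7.58
tool_pos: [0.4556, -0.0217, 0.2389]
tool_rot: [3.141, -0.001, 0.023]
contact_force: [-3.3, 0.8, 10.9]
opening: 0.0121
grip_force: 40.0
```

```bash
python3 -m crank '[[-0.3,0,0,-1,0],[-0.3,0,0,-1,0],[-0.3,0,0,-1,0],[-0.3,0,0,-1,0],[-0.3,0,0,-1,0],[-0.3,0,0,-30,0],[-0.3,0,0,-60,0],[-0.3,0,0,-90,0],[-0.3,0,0,-120,0],[-0.3,0,0,-130,0],[-0.3,0,0,-130,0]]'
python3 - <<'E'
from h import *
s=telemetry.observe(); p,d,K,R,t=cam("wrist"); cv2.imwrite("pics/w4.png",p[...,::-1]); np.savez("w4.npz",p=p,d=d,K=K,R=R,t=t)
P=cloud(d,K,R,t); z=P[...,2]
u=K@(R@np.array([.456,-.0205,.09])+t); print((u/u[2])[:2]); r=int(u[1]/u[2])
m=(abs(P[...,0]-.456)<.02)&(abs(P[...,1]+.021)<.010)&(z>.065)&(z<.11); q=P[m]; print("tab",len(q),np.percentile(q[:,2],[5,50,95]),cv2.minAreaRect(q[:,:2].astype(np.float32)))
m=(P[...,0]>.475)&(P[...,0]<.505)&(abs(P[...,1]+.0195)<.006)&(z<.08); print("body top z",np.percentile(z[m],[5,50,95]),m.sum())
m=(P[...,0]>.475)&(P[...,0]<.505)&(abs(P[...,1]+.05)<.025)&(z<.08); print("block top z",np.percentile(z[m],[5,50,95]))
E
```

```text
time: 8.5
tool_pos: [0.4561, -0.0218, 0.3707]
tool_rot: [3.14, -0.006, 0.023]
contact_force: [0.1, -0.0, 0.2]
opening: 0.0323
grip_force: 0.0
[318.34053758 204.79881375]
tab 525 [0.07900175 0.09081597 0.09194651] ((0.4555850625038147, -0.020973939448595047), (0.034186121076345444, 0.011509712785482407), 0.9435637593269348)
body top z [0.05481339 0.05593804 0.05716481] 370
block top z [0.04325544 0.05307074 0.05652422]
```

View pics/w4.png

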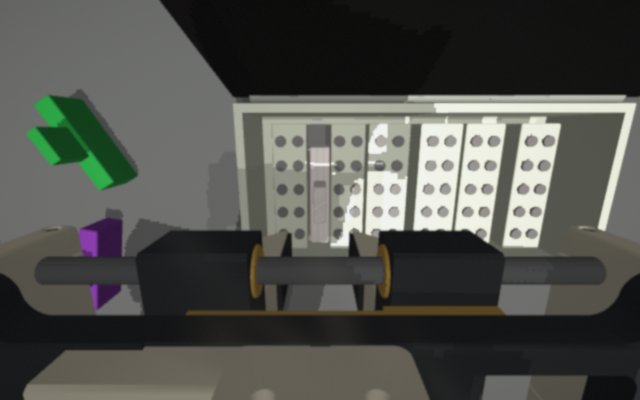

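The wrist view shows the spacer down in the wide slot at about (320,185). Its top stands at 55–56 mm, so it is fully home, and the gripper is clear of it. Next I go up and over, behind the lid.

```bash
python3 -m crank '[[-1,0,0,-40,0],[-1,0,20,-80,0],[-1,0,50,-120,0],[-1,35,80,-120,0],[-1,70,95,-120,0],[-1,105,95,-120,0],[-1,140,95,-120,0],[-1,165,95,-120,0],[-1,180,95,-120,0],[-1,180,95,-120,0],[-1,180,95,-120,0]]'
python3 - <<'E'
from h import *
p,d,K,R,t=cam("scene"); P=cloud(d,K,R,t); z=P[...,2]
m=(z>.13)&(z<.285)&(P[...,0]>.54)&(P[...,0]<.615)&(abs(P[...,1]+.115)<.17)
q=P[m]; print(len(q),q.min(0),q.max(0))
for a in np.arange(.14,.28,.02):
    s=q[abs(q[:,2]-a)<.008]; print(a.round(2),len(s),np.median(s,0).round(4) if len(s) else "")
E
```

```text
time: 9.47
tool_pos: [0.6382, -0.1127, 0.485]
tool_rot: [-3.14, 0.005, 0.023]
contact_force: [0.3, 0.6, -0.3]
opening: 0.0007
grip_force: 0.0
2824 [ 0.55727812 -0.27960102  0.13002534] [0.60833905 0.05001679 0.26990085]
0.14 297 [ 0.5678 -0.1142  0.1402]
0.16 313 [ 0.5732 -0.117   0.1603]
0.18 328 [ 0.5784 -0.1167  0.1798]
0.2 349 [ 0.584  -0.1136  0.2002]
0.22 360 [ 0.5898 -0.1175  0.2209]
0.24 364 [ 0.5951 -0.1143  0.2401]
0.26 244 [ 0.5985 -0.1104  0.2555]
0.28 0
```

```bash
python3 -m crank '[[-1,0,0,36,0],[-1,0,0,72,0],[-1,0,0,72,0],[-1,-12,0,72,0],[-1,-24,0,72,0],[-1,-36,0,72,0],[-1,-48,0,72,0],[-1,-60,0,72,0],[-1,-72,0,72,0],[-1,-85,0,73,0],[-1,-98,0,75,0],[-1,-98,0,75,0]]'
python3 -c "
from h import *
print(telemetry.observe()['torque'],telemetry.observe()['contact_force'])"
```

```text
time: 10.52
tool_pos: [0.5378, -0.1148, 0.4154]
tool_rot: [3.141, -0.002, 0.022]
contact_force: [0.9, 0.5, 0.2]
opening: 0.0005
grip_force: 0.1
[-0.02011649 -0.00958096 -0.01461156] [0.8858319  0.52269415 0.20542195]
```

```bash
python3 -m crank '[[-1,-12,0,4,0],[-1,-23,0,8,0],[-1,-36,0,14,0],[-1,-49,0,20,0],[-1,-61,0,27,0],[-1,-72,0,36,0],[-1,-82,0,46,0],[-1,-91,0,56,0],[-1,-99,0,67,0],[-1,-106,0,79,0],[-1,-106,0,79,0]]'
python3 - <<'E'
from h import *
p,d,K,R,t=cam("scene"); cv2.imwrite("pics/s2.png",p[...,::-1][110:270,180:400].repeat(3,0).repeat(3,1))
E
```

```text
time: 11.43
tool_pos: [0.4332, -0.1173, 0.334]
tool_rot: [-3.142, 0.001, 0.022]
contact_force: [0.2, 0.3, 2.4]
opening: 0.0004
grip_force: 1.0
```

View pics/s2.png

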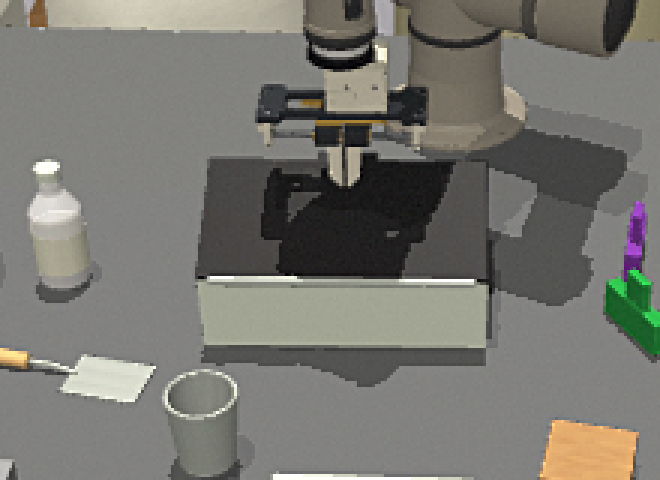

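The crop shows the closed fingertips on the lid's outer face at about (345,182) near its free edge, with the lid partway down. I'll carry on to the rim slowly.

```bash
python3 -m crank '[[-1,-6,0,12,0],[-1,-11,0,24,0],[-1,-13,0,32,0],[-1,-14,0,38,0],[-1,-15,0,43,0],[-1,-15,0,46,0],[-1,-15,0,46,0]]'; python3 -m crank '[[-1,0,0,1,0],[-1,0,0,2,0],[-1,0,0,2,0]]'
```

```text
time: 12.07
tool_pos: [0.419, -0.1177, 0.2879]
tool_rot: [3.141, 0.0, 0.023]
contact_force: [2.2, -0.8, 2.0]
opening: 0.0006
grip_force: 1.5
time: 12.32
tool_pos: [0.4187, -0.1177, 0.2861]
tool_rot: [3.141, 0.0, 0.023]
contact_force: [0.8, -2.2, 2.4]
opening: 0.0006
grip_force: 1.6
```

```bash
python3 -m crank '[[-1,0,0,1,0],[-1,0,0,2,0],[-1,0,0,2,0]]'; python3 -m crank '[[-1,0,0,1,0],[-1,0,0,1,0],[-1,0,0,1,0]]'; python3 -m crank '[[-1,0,0,0.5,0],[-1,0,0,0.5,0],[-1,0,0,0.5,0]]'
```

```text
time: 12.57
tool_pos: [0.4186, -0.1176, 0.2839]
tool_rot: [3.141, 0.0, 0.023]
contact_force: [0.8, -1.8, 2.9]
opening: 0.0007
grip_force: 1.7
time: 12.82
tool_pos: [0.4186, -0.1175, 0.2828]
tool_rot: [-3.141, 0.001, 0.023]
contact_force: [-0.6, -1.4, 3.1]
opening: 0.0007
grip_force: 1.6
time: 13.07
tool_pos: [0.4186, -0.1175, 0.2824]
tool_rot: [-3.141, 0.001, 0.023]
contact_force: [-1.0, -1.5, 4.7]
opening: 0.0003
grip_force: 1.8
```

```bash
python3 -m crank '[[-1,0,0,0.5,0],[-1,0,0,0.5,0],[-1,0,0,0.5,0]]'; python3 -m crank '[[-1,0,0,0.4,0],[-1,0,0,0.4,0],[-1,0,0,0.4,0]]'
```

```text
time: 13.32
tool_pos: [0.4185, -0.1175, 0.2822]
tool_rot: [-3.141, 0.001, 0.023]
contact_force: [-2.2, -1.1, 7.3]
opening: 0.0004
grip_force: 3.9
time: 13.57
tool_pos: [0.4185, -0.1175, 0.2821]
tool_rot: [-3.142, 0.0, 0.023]
contact_force: [-3.1, -1.6, 11.9]
opening: 0.0006
grip_force: 6.0
```

```bash
python3 -m crank '[[-1,0,0,0,0],[-1,0,0,0,0],[-1,0,0,0,0],[-1,0,0,0,0],[-1,0,0,0,0],[-1,0,0,0,0]]'
python3 - <<'E'
from h import *
p,d,K,R,t=cam("scene"); P=cloud(d,K,R,t)
m=(P[...,0]>.40)&(P[...,0]<.53)&((abs(P[...,1]+.03)<.04)|(abs(P[...,1]+.2)<.05))&(P[...,2]>.08)&(P[...,2]<.14); q=P[m]
print(len(q),"lid slope",np.polyfit(q[:,0],q[:,2],1),np.median(q[:,2]),telemetry.observe()["contact_force"])
E
```

```text
time: 14.07
tool_pos: [0.4185, -0.1175, 0.2822]
tool_rot: [3.142, 0.0, 0.023]
contact_force: [-3.2, -1.2, 11.1]
opening: 0.0005
grip_force: 6.0
1071 lid slope [0.00033416 0.10559513] 0.10573610324040886 [-3.3524865  -0.69835682 11.40945638]
```

The lid is flat (slope about 0, outer face at 104–106 mm) and steady under about 11 N.

```bash
python3 -c "
from cell import ticket
print(ticket.hand_in())"
```

```text
the job is handed in; nothing more can be done
None
```

I handed the job in at about 14 s: the spacer is fully home in the wide slot and let go, and the lid is held flush on the rim with about 11 N; the hand-in call returned no verdict.

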